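# Stroke the volume bar up to the house mark

## Robot

A 7-joint arm with a two-finger parallel gripper is mounted at the origin on a cart in front of the work surface, level with it; the furniture and walls round the work are solid. World frame = base frame: x ahead of the robot, y to its left, z up, the work surface at z = 0. Lengths are in mm, angles in rad, forces in N, time in s.
With the tool pointing down it reaches from about 400 to 925 mm from the base axis. Payload 4.1 kg.
Tool frame: the origin (TCP) lies at the very end of the fingers, on their centre line; the grasp point (between the pads) lies 19 mm behind it (tcp_to_grasp is the distance from the TCP to the grasp point, in mm); z points along the fingers, y is the line along which they close (so a half turn about z gives the same grasp; the last joint's range is limited). The gripper opens to 85 mm and grips with 20 to 120 N. Pads are 22 mm wide; open, the fingers measure 114 mm over their backs; the gripper's body (76 mm by 85 mm) begins 54 mm behind the grasp point. The pads swing forward as they close: fully open they stand 13 mm farther back than shut.
Start: joints at [-1.229, 0.398, 0.045, 1.537, -0.019, 1.207, -0.051], TCP at [277.316, 587.911, 231.347] pointing down, gripper open.
Joint ranges: [-2.82, 2.82], [-0.49, 2.23], [-1.37, 1.46], [0, 2.46], [-1.36, 4.5], [0.23, 2], [-2.94, 2.94]. Speed limits (rad/s): [2.57, 2.57, 3.14, 3.14, 3.14, 3.14, 3.14].

## Interface

Orientations are given as a 3x3 rotation matrix whose columns are the frame's x, y, z axes.
In Python, from cell import * gives the robot as it stands. Calls block until the motion is done:
- move_to(position, orientation): joint-space move of the TCP to a pose.
- move_l(position, rate=150, rotation=None, f_stop=None): straight line of the TCP; rotation=None keeps the orientation; rate is the mean speed in mm/s. With f_stop (N) it stops when the force on the tool has changed by that much, and returns True; else False.
- goto_joints(angles): joint-space move.
- release() and close_gripper(grasp_force=None): open the fingers fully, or close them until they stop; grasp_force is the grip in N (None keeps the last).
- pause(seconds).
- ik(position, orientation): joint angles nearest the present ones, or None.
- get_state(): the state.
- capture(name): name is "scene" or "top"; returns the picture (384x512x3 uint8, red, green, blue); there is no depth.
- camera_info(name): a dict with "intrinsics" (3x3 intrinsics, pixels), "dist" ([k1, k2, p1, p2, k3] as OpenCV has them; the pictures are not rectified), "R" (3x3) and "t" (3): a world point X has camera coordinates R X + t. Camera axes: x right, y down, z forward; pixel columns grow to the right and rows downward; lengths in mm; the calibration is good to about 2 mm. A picture is of the moment at which its call begins. camera_info takes no time and is no camera call.
A pose or a line that the arm cannot do raises Unreachable and nothing moves.
- job_done(): hands the job in; it is judged then, once.
The state is a dict: "clock": time; "qpos": joint angles; "joint_velocities": joint speeds; "joint_torque": joint torques, N m; "tool_pos": TCP position; "ee_rot": TCP orientation; "ft_force": force on the tool from outside, world axes, zero at the start; "moment": the same for the moment, N m; "opening": finger opening in mm; "finger_force": force on a finger pad.
Only numpy, scipy, OpenCV 4.12 (cv2) and the standard library are available. Lean on these libraries where they do the work, as an engineer would, in place of code of your own. Each camera call takes 0.05 s, during which the arm holds its last target. There are 200 camera calls.

## Task

Turn the music up to the house level on the curved volume bar: press the bar lightly down with the fingertips at its quiet end (the left end, where the scale ticks are shortest) and, keeping it lightly pressed without lifting off, stroke along its curve until the fingertips are level with the small steel clip that sticks out over the far edge of the housing, without running past it. The program finishes while holding: stay there, still pressing the bar lightly. Nothing is picked up, and the tamper, dosing cup, teaspoon and leveller around it stay where they are.

Things in the scene. Friction and masses are not known exactly. Their poses are not given: they have to be found in the camera images.
- volume_panel: Black curved volume control fixed to the counter: housing 64 mm wide (foot 68), 28 tall, about 300 long; a round aluminium bar, 20 mm thick, runs along its middle line, an arc of radius 280 mm. Origin: on the counter under the middle of the arc, z up. Bar at angle a: x = 280 cos a - 280, y = 280 sin a (mm), a = +0.42 rad (quiet end, robot's left) to -0.42 (loud end). Over 15 N on it is too hard
- bar (a joint): how far the whole bar is pressed down, level all along: 0 = up (top 46 mm above the counter), 0.010 m = on its stop (still above housing and clip). Spring: about 1.2 N to start it, then 0.4 N per mm, so about 3 N at 5 mm; on its stop the force rises steeply. Counts as pressed from 1 mm
- quiet_end (a point): point on the top of the unpressed bar's middle line at its quiet end (angle +0.41 rad), where the stroke starts; the ticks on the near side of the housing are shortest here and lengthen towards the loud end
- way_1 (a point): point on top of the unpressed bar's middle line at angle +0.26 rad, first point on the way
- way_2 (a point): the same at +0.12 rad, second point on the way
- way_3 (a point): the same at -0.02 rad, third point on the way
- loud_end (a point): the same at -0.41 rad, the loud end
- clip_mark (a point): end of the stroke: point on top of the unpressed bar's middle line level with the clip, a fixed flat steel tongue 16 mm wide along the bar, on the far edge of the housing, reaching 20 to 56 mm out from the middle line, 31 mm above the counter (rivet 34), anywhere in the loud half (angle -0.14 to -0.40 rad). Its x axis points outward to the clip, its y axis along the bar towards the quiet end
- tamper: loose hand tamper standing upright, 58 mm wide, 102 mm tall; origin centre of its underside. Leave alone
- dosing_cup: loose steel dosing cup, 60 mm wide, 52 mm tall; origin centre of its underside. Leave alone
- teaspoon: loose teaspoon lying flat, 130 x 26 x 11 mm, long along its x; origin centre of its underside. Leave alone
- leveller: loose round black coffee leveller, 64 mm wide, 36 mm tall; origin centre of its underside. Leave alone

How it is judged (in metres and radians):
On the way, in this order (a step that is already met when the one before it is completed fails the run):
1. the bar is pressed with the fingertips at its quiet end (within 15 mm) (value of joint bar above 0.001 m and horizontal distance between the grasp point and quiet_end below 0.015 m and contact force between the fingers and volume_panel above 0.3 N), for 0.2 s.
2. the stroke passes the first point (within 15 mm) with the bar pressed (value of joint bar above 0.001 m and horizontal distance between the grasp point and way_1 below 0.015 m), for 0.05 s.
3. the stroke passes the second point (within 15 mm) with the bar pressed (value of joint bar above 0.001 m and horizontal distance between the grasp point and way_2 below 0.015 m), for 0.05 s.
4. the stroke passes the third point (within 15 mm) with the bar pressed (value of joint bar above 0.001 m and horizontal distance between the grasp point and way_3 below 0.015 m), for 0.05 s.
At the end, for the whole second after the job is handed in: the fingertips rest on the bar within 12 mm of level with the clip, the bar held lightly pressed 1 to 9 mm down with 0.5 to 10 N; the bystanders are within 15 mm of where they stood (value of joint bar between 0.001 and 0.009 m and horizontal distance between the grasp point and clip_mark below 0.012 m and contact force between the fingers and volume_panel between 0.5 and 10 N and distance of each of tamper, dosing_cup, teaspoon, leveller from where it was at the start of the episode below 0.015 m); the arm keeps its last pose, push and grip.
It fails at once if the panel is pressed too hard (over 15 N) (contact force between the arm and volume_panel above 15 N).
It fails at once if the fingertips are over the stroke, close above the bar, with the bar not pressed (lifted off on the way) (value of joint bar below 0.0005 m and (distance between the grasp point and way_1 below 0.032 m or distance between the grasp point and way_2 below 0.032 m or distance between the grasp point and way_3 below 0.032 m)).
It fails at once if the stroke runs more than 20 mm past the clip with the bar pressed (value of joint bar above 0.001 m and y of the grasp point in the frame of clip_mark below -0.02 m).
It fails at once if a bystander (tamper, dosing cup, teaspoon, leveller) is pushed away or lifted (moved over 15 mm) (distance of any of tamper, dosing_cup, teaspoon, leveller from where it was at the start of the episode above 0.015 m).
It also fails if it takes over 40 s, if anything falls off the work surface, if the arm or the gripper's body presses on something with over 40 N, if the wrist force passes 120 N, or if a joint passes its speed limit or range.

## Working session

There is one attempt and no reset: what is moved stays moved. The work goes in short steps, each a Python script; the robot and the scene stay as the last script left them, time stands still between calls to the robot, and variables do not carry over. Pictures are saved under pics/ and viewed, at most 10 in all, crops included, and the job is handed in when it is done.

```bash
ls; mkdir -p pics; python3 - <<'E'
from cell import *
import cv2
for n in("scene","top"):
    im=capture(n); cv2.imwrite(f"pics/{n}.png",cv2.resize(im[:,:,::-1],(800,600),interpolation=cv2.INTER_CUBIC))
    c=camera_info(n); print(n,c)
s=get_state(); print(s["clock"],s["ft_force"],s["opening"],s["ee_rot"])
E
```

```text
pics
scene {'intrinsics': array([[361.84615297,   0.        , 257.89326444],
       [  0.        , 361.84615297, 195.47962851],
       [  0.        ,   0.        ,   1.        ]]), 'dist': array([0.01652174, 0.        , 0.        , 0.        , 0.        ]), 'R': array([[ 0.49719847, -0.86757284, -0.01053836],
       [-0.63590358, -0.35611386, -0.68469669],
       [ 0.59027139,  0.34713152, -0.72875194]]), 't': array([-143.28972506,  425.26935641,  526.10863796])}
top {'intrinsics': array([[492.0872045 ,   0.        , 255.22176197],
       [  0.        , 492.0872045 , 194.06494668],
       [  0.        ,   0.        ,   1.        ]]), 'dist': array([-0.15531178,  0.        ,  0.        ,  0.        ,  0.        ]), 'R': array([[-0.02829876, -0.99959244,  0.00375885],
       [-0.99321069,  0.02769322, -0.11298502],
       [ 0.11283488, -0.00693067, -0.99358958]]), 't': array([ 160.61910802,  531.72140166, 1213.36277024])}
0.1 [-0.78279873  0.10833794 -0.03853084] 85.1683687155274 [[-9.04465389e-01  4.26546556e-01 -6.28266506e-04]
 [ 4.26547005e-01  9.04464008e-01 -1.58462498e-03]
 [-1.07671884e-04 -1.70122364e-03 -9.99998547e-01]]
```

View pics/top.png

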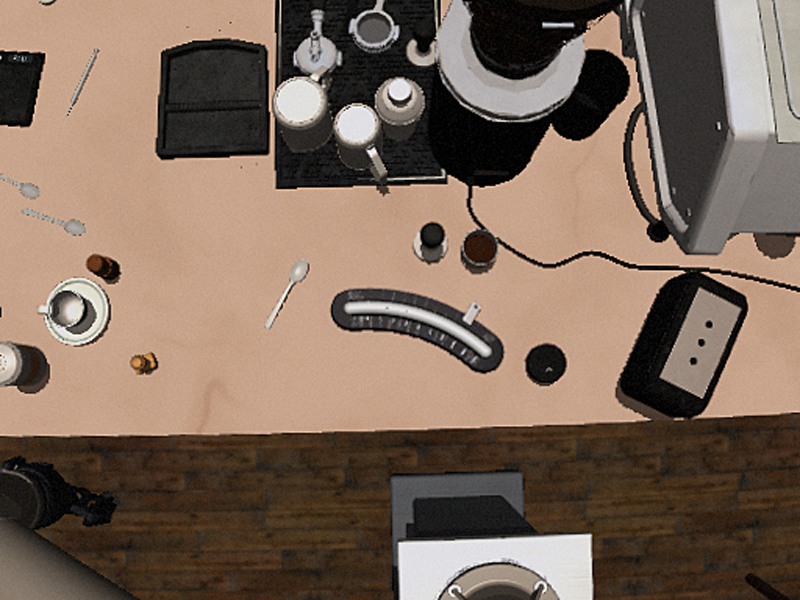

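View pics/scene.png

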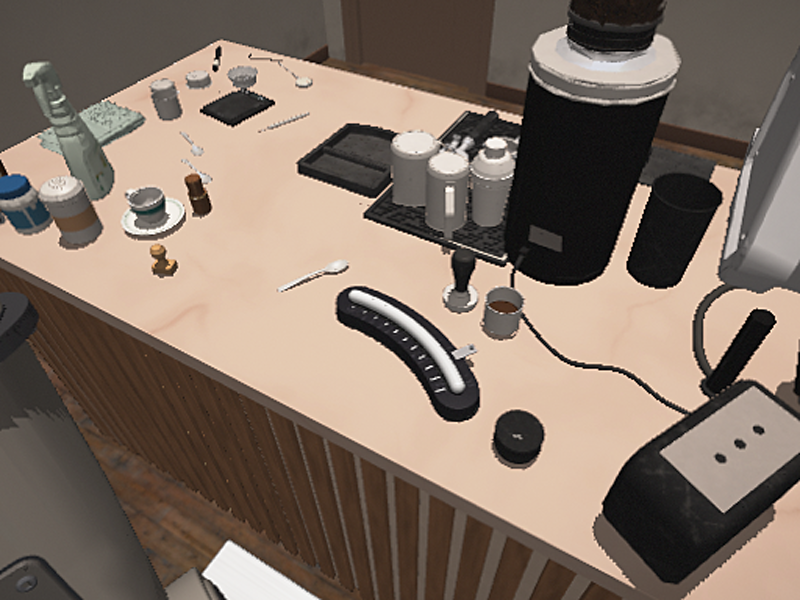

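The top view shows the bar from about (345,308) to (490,352), with the clip at about (472,313). The tamper is at (430,240), the cup at (480,250), the spoon at (287,293) and the leveller at (545,363). I'll enlarge both views.

```bash
python3 - <<'E'
from cell import *
import cv2
def crop(n,x,y,w,h,k):
    im=capture(n)[y:y+h,x:x+w,::-1]; im=cv2.resize(im,None,fx=k,fy=k,interpolation=cv2.INTER_CUBIC)
    for i in range(0,w,10): cv2.putText(im,str(x+i),(i*k,8),0,.3,(0,0,255)); cv2.line(im,(i*k,8),(i*k,14),(0,0,255))
    for i in range(0,h,10): cv2.putText(im,str(y+i),(0,i*k+4),0,.3,(0,0,255)); cv2.line(im,(22,i*k),(28,i*k),(0,0,255))
    cv2.imwrite(f"pics/{n}_c.png",im)
crop("top",205,178,122,66,6); crop("scene",208,176,112,98,6)
E
```

```text
(no output)
```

View pics/top_c.png

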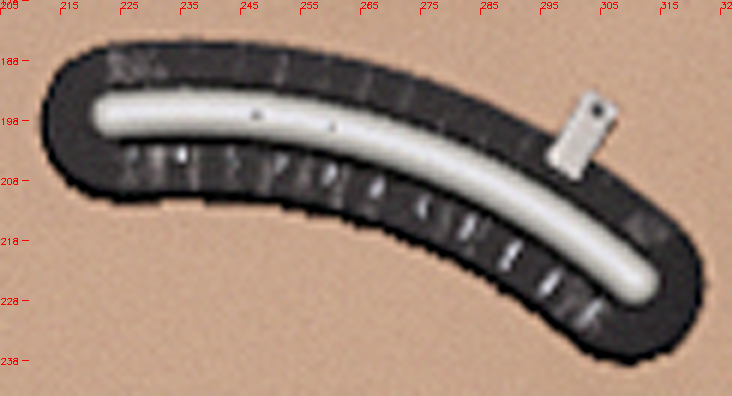

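View pics/scene_c.png

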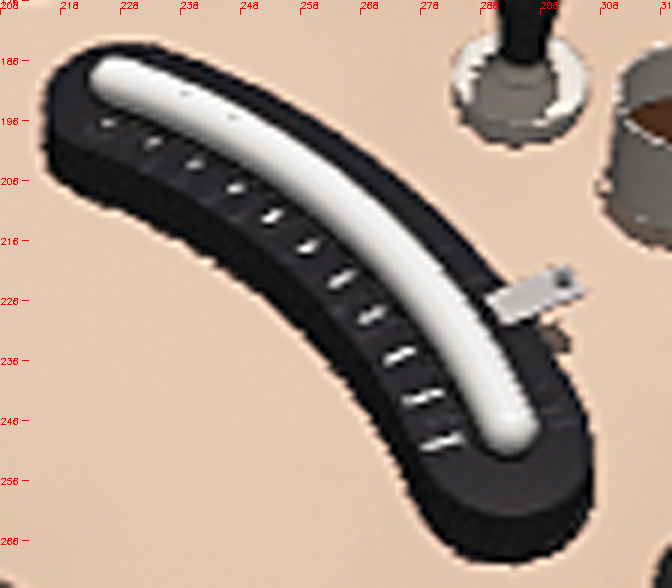

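```bash
cat > fit.py <<'E'
from cell import *
import cv2, numpy as np
from scipy.optimize import least_squares
def rays(n,uv):
    c=camera_info(n); p=cv2.undistortPoints(np.float64(uv).reshape(-1,1,2),c["intrinsics"],c["dist"])[:,0]
    d=np.c_[p,np.ones(len(p))]@c["R"]; return -c["R"].T@c["t"], d/np.linalg.norm(d,axis=1)[:,None]
def plane(n,uv,z):
    o,d=rays(n,uv); return o+d*((z-o[2])/d[:,2])[:,None]
def axis(p,z=36):
    a=np.linspace(p[3],p[4],200); x=280*np.cos(a)-280; y=280*np.sin(a); c,s=np.cos(p[2]),np.sin(p[2])
    return np.c_[p[0]+c*x-s*y,p[1]+s*x+c*y,0*a+z]
def dist(n,uv,p):
    o,d=rays(n,uv); v=axis(p)-o
    return np.sqrt(np.maximum((v**2).sum(1)[None]-(d@v.T)**2,0)).min(1)
E
python3 - <<'E'
from fit import *
C={}
for n,(x,y,w,h),ends in(("top",(205,178,122,66),[(225,197),(310,224)]),("scene",(208,176,112,98),[(228,188),(293,247)])):
    im=capture(n)[y:y+h,x:x+w]; k=6
    g=cv2.resize(im.min(2),None,fx=k,fy=k,interpolation=cv2.INTER_CUBIC)
    hs=cv2.resize(im,None,fx=k,fy=k,interpolation=cv2.INTER_CUBIC).astype(int)
    m=((g>105)&(hs.max(2)-hs.min(2)<32)).astype(np.uint8)
    _,L=cv2.connectedComponents(m); e=ends[0]; l=L[(e[1]-y)*k,(e[0]-x)*k]; m=(L==l).astype(np.uint8)
    ct=max(cv2.findContours(m,0,cv2.CHAIN_APPROX_NONE)[0],key=len)[::3,0]
    C[n]=(ct+.5)/k-.5+[x,y]; print(n,l,m.sum()/36, C[n].min(0),C[n].max(0))
for ns in(["top"],["scene"],["top","scene"]):
    P=np.vstack([plane(n,C[n],36)[:,:2] for n in ns]); c0=P.mean(0)
    E=plane("top",[(225,197),(310,224)],36); v=E[0]-E[1]; yaw=np.arctan2(-v[0],v[1])
    def f(q): 
        return np.concatenate([dist(n,C[n],q[:5])-q[5+i] for i,n in enumerate(ns)])
    r=least_squares(f,[*c0,yaw,-.4,.4]+[9]*len(ns),x_scale=[10,10,.1,.05,.05]+[1]*len(ns),loss="soft_l1")
    q=r.x; print(ns,q.round(3),"rms",np.sqrt((f(q)**2).mean()).round(2))
    cl={"top":[(587,91),(616,103),(546,158),(575,179)],"scene":[(574,264),(584,290),(487,293),(507,325)]}
    for n in("top","scene"):
        o=np.array({"top":(205,178),"scene":(208,176)}[n]); W=plane(n,np.array(cl[n])/6-.5*0+o,31)[:,:2]
        cc,s=np.cos(q[2]),np.sin(q[2]); B=(W-q[:2])@np.array([[cc,-s],[s,cc]])
        print(n,"r",(np.hypot(B[:,0]+280,B[:,1])-280).round(1),"a",np.arctan2(B[:,1],B[:,0]+280).round(3),np.arctan2(B[:,1],B[:,0]+280).mean().round(4))
for nm,uv,z in(("tamper",(430/1.5625,243/1.5625),0),("cup",(480/1.5625,250/1.5625),30),("lev",(546/1.5625,363/1.5625),20),("spoonA",(300/1.5625,267/1.5625),5),("spoonB",(268/1.5625,325/1.5625),5)):
    print(nm,plane("top",[uv],z).round())
E
```

```text
top 4 699.2777777777778 [220.08333333 192.25      ] [313.91666667 227.75      ]
scene 13 771.0 [222.75       184.91666667] [297.08333333 250.08333333]
['top'] [ 5.16210e+02  1.09701e+02 -3.38000e-01 -4.21000e-01  4.21000e-01
  8.62200e+00] rms 0.22
top r [53.8 55.8 20.4 19.3] a [-0.222 -0.261 -0.22  -0.27 ] -0.2432
scene r [56.7 53.5 20.3 19.3] a [-0.232 -0.269 -0.22  -0.276] -0.2492
['scene'] [ 5.17065e+02  1.14000e+02 -3.23000e-01 -4.36000e-01  4.09000e-01
  9.06200e+00] rms 0.36
top r [54.4 56.5 21.  19.9] a [-0.237 -0.276 -0.235 -0.284] -0.2581
scene r [57.4 54.1 20.9 20. ] a [-0.247 -0.284 -0.235 -0.29 ] -0.2641
['top', 'scene'] [ 5.16381e+02  1.10899e+02 -3.34000e-01 -4.25000e-01  4.18000e-01
  8.61000e+00  9.07300e+00] rms 0.4
top r [54.  56.1 20.7 19.5] a [-0.226 -0.265 -0.224 -0.274] -0.2471
scene r [57.  53.8 20.6 19.6] a [-0.236 -0.273 -0.224 -0.279] -0.2532
tamper [[639.  90.   0.]]
cup [[620.  10.  30.]]
lev [[433. -91.  20.]]
spoonA [[604. 308.   5.]]
spoonB [[509. 362.   5.]]
```

The top fit is symmetric (±0.421 rad), and both cameras agree with the given sizes: clip r runs 20 to 56 mm and the clip angle is about -0.246. Next: close the gripper, approach and press.

```bash
cat >> fit.py <<'E'
X0,Y0,YAW,CLIP=516.2,109.9,-0.337,-0.246
def pt(a,z):
    c,s=np.cos(YAW),np.sin(YAW); x,y=280*np.cos(a)-280,280*np.sin(a)
    return np.array([X0+c*x-s*y,Y0+s*x+c*y,z])
t=YAW+.08; yv=np.array([-np.sin(t),np.cos(t),0]); zv=np.array([0,0,-1.]); ROT=np.c_[np.cross(yv,zv),yv,zv]
def ft(n=10):
    F=[]
    for _ in range(n): pause(.02); F.append(get_state()["ft_force"])
    return np.mean(F,0)
E
python3 - <<'E'
from fit import *
close_gripper(20); move_to(pt(.41,130),ROT); move_l(pt(.41,56),rate=80); pause(.2)
b=ft(); np.save("bias.npy",b); s=get_state(); print(b,s["tool_pos"],s["clock"],s["opening"])
h=move_l(pt(.41,41),rate=12,f_stop=1.5); s=get_state(); print(h,s["tool_pos"],ft(5)-b,get_state()["clock"])
E
```

```text
[-0.17046395 -0.22991832 -0.0475221 ] [531.33586245 223.00975406  56.2510202 ] 4.175 -0.11772829957405474
True [531.10823694 222.85299921  44.43519851] [ 0.83903596 -0.11892213  1.50755936] 5.15
```

Contact came at z≈45, as expected. Now I'll press to about 5 mm and check the force.

```bash
python3 - <<'E'
from fit import *
import cv2
b=np.load("bias.npy")
move_l(pt(.41,41),rate=12); pause(.3)
print(get_state()["tool_pos"],ft()-b,get_state()["clock"])
im=capture("scene")[150:280,180:340,::-1]; cv2.imwrite("pics/press.png",cv2.resize(im,None,fx=4,fy=4,interpolation=cv2.INTER_CUBIC))
E
```

```text
[531.13789069 222.9099363   41.03328944] [-0.07281973 -0.10787634  3.31343927] 6.0417
```

View pics/press.png

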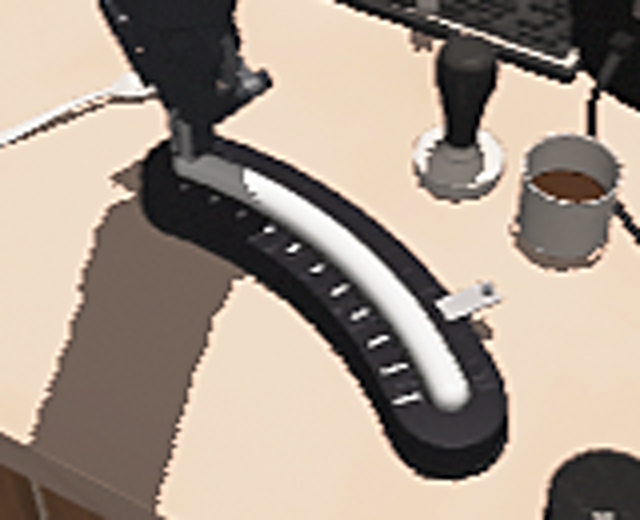

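The fingertips are on the bar at the quiet end, around (190,150) in the crop, pressing with 3.3 N (about 5 mm). The bystanders haven't moved. Now the stroke, with force checked at every step.

```bash
python3 - <<'E'
from fit import *
import cv2
b=np.load("bias.npy"); z=41.
for i,a in enumerate(np.linspace(.41,CLIP,19)[1:]):
    move_l(pt(a,z),rate=30); F=ft(3)-b
    z+=np.clip((3.2-F[2])/.4*-.3,-.5,.5)   # too little force -> lower
    z=np.clip(z,39,42.5)
    if i%3==2: print(round(a,3),F.round(2),round(z,2),get_state()["tool_pos"].round(1) if hasattr(get_state()["tool_pos"],"round") else get_state()["tool_pos"])
    if not 1<F[2]<7: print("force off",a,F); break
pause(.4); print((ft()-b).round(2),get_state()["clock"])
im=capture("top")[170:250,200:330,::-1]; cv2.imwrite("pics/end.png",cv2.resize(im,None,fx=6,fy=6,interpolation=cv2.INTER_CUBIC))
im=capture("scene")[150:280,180:340,::-1]; cv2.imwrite("pics/end_s.png",cv2.resize(im,None,fx=4,fy=4,interpolation=cv2.INTER_CUBIC))
E
```

```text
0.301 [-0.01  0.27  3.46] 41.8 [531.7 191.5  41.5]
0.191 [0.75 0.64 3.49] 41.36 [528.9 161.1  41.1]
0.082 [ 0.59 -0.23  3.29] 41.77 [522.7 131.   41.6]
-0.027 [0.77 0.25 3.1 ] 41.55 [513.3 102.   41.5]
-0.137 [0.44 0.15 2.83] 41.32 [500.8  74.1  41.5]
-0.246 [ 0.03 -0.35  2.62] 41.38 [485.2  47.7  41.7]
[-0.45 -1.94  2.9 ] 16.4083
```

View pics/end_s.png

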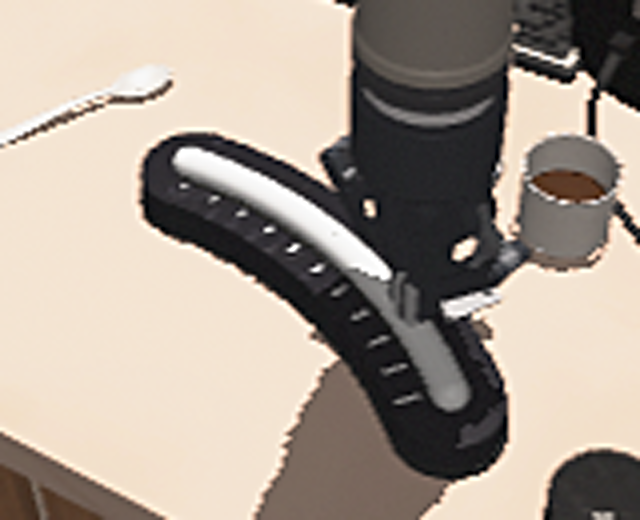

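The fingertips are on the bar at about (410,318), in line with the clip (445,310) to (490,295). They press with about 2.9 N and the bystanders are in place, so I'm handing in.

```bash
python3 -c "
from cell import *
print(job_done(), get_state()['clock'])"
```

```text
the job is handed in; nothing more can be done
the job is handed in; nothing more can be done
```

I stroked the bar from its quiet end to level with the clip, kept it lightly pressed at about 3 N (roughly 4–5 mm down) and handed the job in with the fingertips still holding there; no pass/fail verdict was returned.

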